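Load the specimen vice and hold its fork shut

ROBOT

A 6-joint arm with a two-finger parallel gripper is mounted at the origin on the work surface. World frame = base frame: x ahead of the robot, y to its left, z up, the work surface at z = 0. Lengths are in mm, angles in rad, forces in N, time in s.
With the tool pointing down it reaches from about 350 to 875 mm from the base axis. Payload 4.2 kg.
Tool frame: the origin (TCP) lies on the centre line of the jaws, within the pads' length; the fingertips stand 22 mm ahead of it and the grasp point (between the pads) lies 3 mm ahead of it (arm.nose_length is the distance from the TCP to the fingertips, in mm); z points along the fingers, x is the direction in which the jaws open and shut, and the axes are right-handed (so a half turn about z gives the same grasp; the last joint's range is limited). The gripper opens to 85 mm and grips with 20 to 120 N. Pads are 22 mm wide; open, the fingers measure 114 mm over their backs; the gripper's body (76 mm by 85 mm) begins 54 mm behind the grasp point. The pads swing forward as they close: fully open they stand 13 mm farther back than shut.
Start: joints at [1.581, 0.385, 0.008, 0, -1.194, -0.259], TCP at [153.869, 605.742, 253.312] pointing down, gripper open.
Joint ranges: [-3.14, 3.14], [-1.21, 2.06], [-1.07, 1.41], [-3.16, 2.05], [-2.99, -0.16], [-3.1, 3.1]. Speed limits (rad/s): [2.79, 2.79, 3.14, 3.14, 3.14, 3.14].

INTERFACE

Orientations are given as a unit quaternion [x, y, z, w].
In Python, from bench import telemetry, get_image, workorder, nets, arm gives the robot as it stands.
- The arm moves only by the tool apply_moves, never from a script. Its argument "steps" is a list of rows, each an object with "hand": the opening, from 0 (shut) to 1 (fully open); "xyz": the shift along the tool's x, y, z in cm, a list of three; "delta_rot": the turn, a rotation vector about the tool's x, y, z in rad, a list of three. In form: [{"hand": hand, "xyz": [x, y, z], "delta_rot": [wx, wy, wz]}, ...]. A call has 1 to 12 rows; each row is the pose to reach, as a shift and turn from the pose commanded when the call began, along the tool's axes at that moment; what a row does not reach only later rows make up. A row lasts 1/12 s, in which the tool goes at most 41.7 mm and 7.16 degrees, less where a joint would pass 70% of its speed; a pose out of reach is approached as far as the arm can. A call with a gripper value outside its range is refused whole. The fingers move at their own pace and stop on an object; the grip force is fixed at half the most. Time passes only in rows, so rows that repeat a pose let the fingers close. It gives the time, the measured TCP pose, the force and the opening at its end, in the units of the state.
- telemetry.read_state(): the state, without advancing time (a new reading comes with each control period).
- get_image(name): name is "scene" or "top" or "wrist"; returns a dict with "frame" (384x512x3 uint8, blue, green, red), "fx", "fy", "cx", "cy" (pixels), "origin" and "orientation" of the camera in the world. Camera axes: x right, y down, z forward; pixel columns grow to the right and rows downward; lengths in mm; the calibration is good to about 2 mm. A picture is of the moment at which its call begins. There is no depth.
- workorder.job_done(): hands the job in, once; it reports no verdict.
Trained networks look in a picture, given as the dict that the camera call returned (one of the last four; its "shot" number tells which), for a name from the list of things; names that differ only in an ending like _2 or _b are one class to them, and where a whole thing is asked for, a point or a joint stands for the part that bears it (a point fixed in the world has none). Each returns a list of dicts, best first, with "confidence" (0 to 1); they miss things now and then, are a little off and sometimes report something else, mostly with a low value. They report only what shows in the picture. A call takes as long as a camera call. They do not tell look-alikes from the thing itself.
- nets.recognise(picture, label): "xyz" ([x, y, z] in mm, in world coordinates, good to about 4 mm: the middle of the surface that is visible of it).
- nets.outline_of(picture, label): "pixels" (384x512 bool, what is visible of it).
- nets.pinpoint(picture, label): "xyz" ([x, y, z] in mm, in world coordinates, good to about 4 mm: a listed point, or the origin of a listed thing).
The state is a dict: "clock": time; "joints": joint angles; "joint_vel": joint speeds; "joint_efforts": joint torques, N m; "position": TCP position; "ee_rot": TCP orientation; "contact_force": force on the tool from outside, world axes, zero at the start; "wrist_torque": the same for the moment, N m; "gripper_width": finger opening in mm.
Only numpy, scipy, OpenCV 4.12 (cv2) and the standard library are available. Lean on these libraries where they do the work, as an engineer would, in place of code of your own. Each camera call takes 0.05 s, during which the arm holds its last target.

TASK

Press the blue specimen holder fully home in the recess of the grey vice, so that its shoulders are flush with the vice's top, and let go of it. Then flip the red safety catch all the way over, away from the lever, pull the black-handled lever all the way towards the front of the vice so that the fork closes over the holder, and finish while still holding the lever there in the fingers: its spring throws it back if it is released. Leave everything else on the table where it is.

Things in the scene. Friction and masses are not known exactly. Their poses are not given: they have to be found in the camera images.
- vice: Fixed grey bench vice for microscope specimens. Its base plate is 30 mm high; the origin is on the table, z up; the plate spans x -110 to +85 mm and y -115 to +80 mm. Its front is -x, turned towards the robot give or take 0.3 rad. The recess lies at its front, the lever at its rear, the catch on its right (-y).
- recess (a point): Centre of the floor of the rectangular recess, open upward, in the vice's top near its front (vice x -60 mm, y 0), 10 mm above the table; axes as the vice's. The recess is 56 mm (x) by 62 mm (y) and 20 mm deep, its mouth chamfered 3 mm all round.
- specimen: Loose blue specimen holder, 0.1 to 0.25 kg: block 50 (x) by 56 (y) by 20 mm high; on its middle a pedestal 30 (x) by 20 (y) by 24 mm high, brass disc on top. Origin: centre of its underside, z up. Grip the pedestal's sides along y. Fits the recess with x along the vice's x, either way round, 3 mm play each side; shoulders (top of the 20 mm block) then flush with the vice's top.
- catch (a joint): Red safety catch, rad: near 0 on guard (paddle upright, tongue across the front of the lever's right arm, stopping the lever at about 0.1 rad), 1.3 flipped over to its stop. Axis level, along the vice's x; growing values swing the paddle's top towards the vice's -y (outward). Stays where left; 2 to 4 N moves it. Lever free from about 0.9.
- catch_hinge (a point): Point on the catch's axis, mid-width of the paddle, 80 mm above the table; fixed, axes as the vice's. The paddle is 22 mm wide (x), 8 mm thick (y), rises 55 mm from the axis; under it a 12 mm shaft, and from 12 mm behind (+x) its centre a post 16 mm square, 74 mm high. No tall thing within 45 mm on its +y side.
- fork_tip (a point): Midway between the front ends of the aluminium fork, on its underside 32.5 mm above the table, moving with it. Prongs 12 mm wide, 8 mm thick, centred 21 mm either side. It slides forward about 28 mm over the holder's shoulders as the lever is pulled, clearing a flush holder by 2.5 mm; a holder standing proud jams it.
- catch_tip (a point): Middle of the free end (top) of the catch's paddle, 55 mm from its axis; moves with the catch.
- lever (a joint): Angle of the hand lever, rad: 0 = at rest, leaning 0.25 rad to the rear (+x) of upright; 0.9 = pulled forward (to the vice's -x) to its stop. A spring drives it back to 0; holding the handle takes about 3 N at rest rising to about 8 N at the stop.
- lever_bar (a point): Middle of the lever's handle, a round black level bar 16 mm in diameter along the vice's y, carried at its ends by two steel side arms; 90 mm of it is clear between the arms, with free space below. At rest it is about 156 mm above the table; it moves on an arc of 130 mm radius about lever_pivot.
- lever_pivot (a point): Point on the lever's hinge axis (level, along the vice's y), midway between the side arms, 30 mm above the table; axes as the vice's (fixed). At lever angle q the handle's middle lies 130*sin(0.25 - q) mm along the vice's x and 130*cos(0.25 - q) mm above this point.
- holder_white: White specimen holder with a copper disc, same shape and size as the blue holder; not wanted, leave it. Origin: centre of its underside
- holder_black: Black specimen holder with a steel disc, same shape and size as the blue holder; not wanted, leave it. Origin: centre of its underside
- dish: Shallow glass dish, 90 mm across, 18 mm high; leave it. Origin: centre of its underside
- jar: Amber jar with white cap, 52 mm across, 70 mm high; leave it. Origin: centre of its underside
- slide_box: Green slide box, 90 x 160 x 35 mm; leave it. Origin: centre of its underside
- brush: Small brush lying flat, 170 mm long; leave it. Origin: on its underside
- mouse: Black computer mouse, 110 x 60 x 34 mm; leave it. Origin: centre of its underside
Mind the look-alikes: they are no part of the job. Of the things shaped like the specimen, the blue one is meant.

How it is judged (in metres and radians):
On the way, in this order (a step that is already met when the one before it is completed fails the run):
1. the blue holder is fully home in the recess, flush, and let go of (z of specimen in the frame of recess between -0.003 and 0.0025 m and horizontal distance between specimen and recess below 0.0065 m and angle between specimen's own z axis and vertical below 0.06 rad and angle between the x axis of specimen and the x axis of vice, either way round below 0.2 rad and contact force between specimen and the fingers below 0.1 N and linear speed of specimen below 0.02 m/s), for 0.2 s.
2. the safety catch is flipped over, the lever still at rest (value of joint catch above 1 rad and value of joint lever below 0.2 rad), for 0.1 s.
3. the lever is pulled forward and held by the fingers (value of joint lever above 0.75 rad and contact force between lever and the fingers above 1 N), for 0.3 s.
At the end, for the whole second after the job is handed in: Fingers hold the lever still (over 1 N) within 0.15 rad of its forward stop; catch flipped beyond 0.95 rad; blue holder in the recess, within 2.5 mm of its floor and 6.5 mm of its centre, tilt under 0.06 rad, square within 0.2 rad, either way round (all of step 3 and z of specimen in the frame of recess between -0.003 and 0.0025 m and horizontal distance between specimen and recess below 0.0065 m and angle between specimen's own z axis and vertical below 0.06 rad and angle between the x axis of specimen and the x axis of vice, either way round below 0.2 rad and value of joint catch above 0.95 rad and velocity of joint lever between -0.1 and 0.1 rad/s); the arm keeps its last pose, push and grip.
It fails at once if another specimen holder is moved more than 25 mm or tipped over (distance of any of holder_white, holder_black from where it was at the start of the episode above 0.025 m or angle between any of holder_white, holder_black's own z axis and vertical above 0.5 rad).
It fails at once if the dish or the jar is moved more than 25 mm or tipped over (distance of any of dish, jar from where it was at the start of the episode above 0.025 m or angle between any of dish, jar's own z axis and vertical above 0.5 rad).
It fails at once if the slide box, the brush or the mouse is moved more than 25 mm (distance of any of slide_box, brush, mouse from where it was at the start of the episode above 0.025 m).
It also fails if it takes over 64 s, if anything falls off the work surface, if the arm or the gripper's body presses on something with over 40 N, if the wrist force passes 120 N, or if a joint passes its speed limit or range.

## Working session

There is one attempt and no reset: what is moved stays moved. The work goes in short steps, Python scripts to look and compute and a tool call to move; the robot and the scene stay as the last step left them, time stands still between calls to the robot, and variables do not carry over. Pictures are saved under pics/ and viewed, and the job is handed in when it is done.

Besides the shell and the picture viewer there is one more tool, called after ">>>" as name([rows], argument=value, ...), one row to a line, values as JSON. apply_moves: Moves the arm, as the interface text tells. Its arguments: {"type":"object","properties":{"steps":{"type":"array"}},"required":["steps"]}

```bash
ls; mkdir -p pics
python3 - <<'E'
from bench import telemetry, get_image, nets, arm
import cv2
s=telemetry.read_state();print(s)
for n in("scene","top"):
    p=get_image(n);cv2.imwrite(f"pics/{n}0.png",p["frame"]);print(n,p["origin"],p["orientation"],p["fx"])
    for l in("specimen","recess","catch_hinge","catch_tip","lever_bar","lever_pivot","fork_tip","vice","holder_white","holder_black","jar"):
        print(l,[([round(v) for v in d["xyz"]],round(d["confidence"],2)) for d in nets.pinpoint(p,l)[:3]])
E
```

```text
pics
{'clock': 0.0, 'joints': array([ 1.58059414e+00,  3.85575674e-01,  6.59649244e-03, -4.71653757e-04,
       -1.19398414e+00, -2.58592214e-01]), 'joint_vel': array([-0.00055401, -0.000527  ,  0.00102959,  0.0004066 , -0.00011444,
        0.00224368]), 'joint_efforts': array([ 2.73565211e-04, -3.92292523e+01,  1.88403028e+01,  4.18639183e+00,
       -4.61872376e-03, -2.00972615e-06]), 'position': array([153.75656621, 605.2351531 , 252.20256134]), 'ee_rot': array([-6.13838233e-01,  7.89431062e-01, -7.28907390e-04, -8.31088342e-04]), 'contact_force': array([-0.21427133, -0.15366491, -0.57938138]), 'wrist_torque': array([-0.02930523,  0.00887009,  0.01937165]), 'gripper_width': 85.86244207332997}
scene [1255.89608775  335.19413692 1290.01357161] [ 0.50509667  0.81922202 -0.23066164 -0.14334522] 428.8887826639145
specimen [([386, 341, 2], 0.79), ([444, 244, -2], 0.72)]
recess [([476, 0, 8], 0.76)]
catch_hinge [([548, -85, 85], 0.91)]
catch_tip [([553, -94, 132], 0.43)]
lever_bar [([612, 21, 156], 0.61), ([620, 265, 2], 0.51)]
lever_pivot [([584, 19, 32], 0.86), ([478, 5, 9], 0.33)]
fork_tip [([512, 3, 35], 0.62), ([552, -95, 133], 0.34)]
vice [([539, 9, -2], 0.63)]
holder_white [([439, -264, -4], 0.64)]
holder_black [([622, 268, 1], 0.86), ([558, -93, 130], 0.51)]
jar [([739, -227, 0], 0.77)]
top [ 499.23248393  -23.1932486  1309.16229973] [ 0.70946391 -0.70360485  0.01930006 -0.03505261] 409.578052453136
specimen [([391, 343, -1], 0.8), ([739, -230, -4], 0.72), ([449, 247, 3], 0.58)]
recess [([476, 2, 12], 0.92)]
catch_hinge [([549, -83, 80], 0.65), ([474, 1, 10], 0.32)]
catch_tip [([545, -93, 135], 0.52), ([794, 85, 2], 0.48)]
lever_bar [([609, 20, 155], 0.95)]
lever_pivot [([581, 14, 29], 0.83), ([795, 86, 2], 0.38)]
fork_tip []
vice [([537, 12, -2], 0.8)]
holder_white [([440, -260, 1], 0.79), ([548, -94, 136], 0.53)]
holder_black [([623, 264, 1], 0.76), ([477, 0, 9], 0.67)]
jar [([741, -228, -5], 0.82)]
```

View pics/scene0.png

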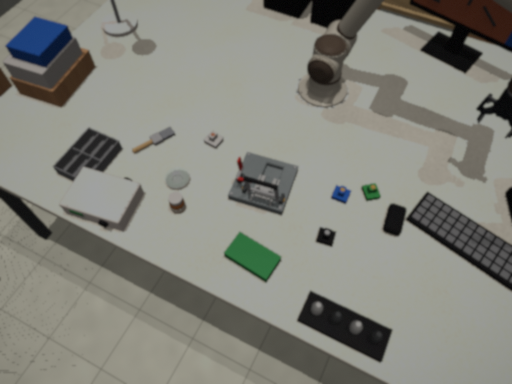

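View pics/top0.png

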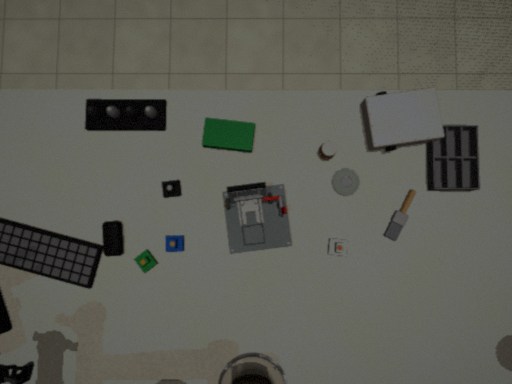

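```bash
cat > h.py <<'E'
import numpy as np, cv2
from scipy.spatial.transform import Rotation as R
from bench import telemetry, get_image, nets, arm
def st():
    s=telemetry.read_state();return s,np.array(s["position"]),R.from_quat(s["ee_rot"])
def down(yaw): # tool z down, tool x at angle yaw in world
    x=np.array([np.cos(yaw),np.sin(yaw),0]);z=np.array([0,0,-1.]);return R.from_matrix(np.c_[x,np.cross(z,x),z])
def move(p,Rt=None):
    s,p0,R0=st()
    d=R0.inv().apply(np.array(p)-p0)/10
    rv=(R0.inv()*Rt).as_rotvec() if Rt is not None else np.zeros(3)
    print("pos",p0.round(1),"t",round(s["clock"],2),"w",round(s["gripper_width"],1),"F",s["contact_force"].round(1))
    print("xyz",d.round(2).tolist(),"rot",rv.round(3).tolist(),"n>=",np.linalg.norm(d)/4.17,np.degrees(np.linalg.norm(rv))/7.16)
def xy_at(pic,uv,z):
    uv=np.atleast_2d(uv);Rc=R.from_quat(pic["orientation"])
    r=np.c_[(uv[:,0]-pic["cx"])/pic["fx"],(uv[:,1]-pic["cy"])/pic["fy"],np.ones(len(uv))]
    r=Rc.apply(r);o=np.array(pic["origin"]);t=(z-o[2])/r[:,2];return o+r*t[:,None]
def proj(pic,X):
    c=R.from_quat(pic["orientation"]).inv().apply(np.atleast_2d(X)-pic["origin"])
    return np.c_[pic["fx"]*c[:,0]/c[:,2]+pic["cx"],pic["fy"]*c[:,1]/c[:,2]+pic["cy"]]
E
python3 - <<'E'
from h import *
p=get_image("wrist");cv2.imwrite("pics/w0.png",p["frame"]);s,q,r=st()
print(r.inv().apply(np.array(p["origin"])-q),(r.inv()*R.from_quat(p["orientation"])).as_euler("xyz",degrees=True),p["fx"])
move([430,245,250],down(np.radians(98-180)))
E
```

```text
[-5.74312688e-02 -7.71148475e+01 -1.20201039e+02] [-1.75242171e+01 -2.84485497e-03  8.67169936e-02] 295.67581351022795
pos [153.9 605.7 253.3] t 1.25 w 85.3 F [ 0.4 -0.1  0.5]
xyz [28.16, -35.65, 0.33] rot [0.0, 0.0, -0.388] n>= 10.894634716050009 3.108057324700847
```

>>> apply_moves([
  {"hand": 1,"xyz": [2.8,-3.5,0],"delta_rot": [0,0,-0.1]},
  {"hand": 1,"xyz": [5.5,-7,0],"delta_rot": [0,0,-0.2]},
  {"hand": 1,"xyz": [8,-10.5,0],"delta_rot": [0,0,-0.3]},
  {"hand": 1,"xyz": [11,-14,0],"delta_rot": [0,0,-0.388]},
  {"hand": 1,"xyz": [14,-17.5,0],"delta_rot": [0,0,-0.388]},
  {"hand": 1,"xyz": [16.5,-21,0],"delta_rot": [0,0,-0.388]},
  {"hand": 1,"xyz": [19.5,-24.5,0],"delta_rot": [0,0,-0.388]},
  {"hand": 1,"xyz": [22.5,-28,0],"delta_rot": [0,0,-0.388]},
  {"hand": 1,"xyz": [25,-31.5,0],"delta_rot": [0,0,-0.388]},
  {"hand": 1,"xyz": [27,-34,0],"delta_rot": [0,0,-0.388]},
  {"hand": 1,"xyz": [28.2,-35.7,0],"delta_rot": [0,0,-0.388]},
  {"hand": 1,"xyz": [28.2,-35.7,0],"delta_rot": [0,0,-0.388]},
])

```text
clock: 2.25
position: [433.0, 240.1, 253.5]
ee_rot: [0.752, -0.659, 0.0, 0.0]
contact_force: [0.2, 0.4, 0.0]
gripper_width: 85.4
```

Run:
```python
from h import *
p=get_image("wrist");cv2.imwrite("pics/w1.png",p["frame"]);s,q,r=st();print(q,s["clock"],s["joints"].round(2))
for l in("specimen","recess","vice"): print(l,[(d["xyz"],d["confidence"]) for d in nets.pinpoint(p,l)])
f=p["frame"].astype(int); m=((f[...,0]>f[...,2]+50)&(f[...,0]>f[...,1]+30)).astype(np.uint8)
c=max(cv2.findContours(m,0,2)[0],key=cv2.contourArea);print(cv2.contourArea(c),cv2.minAreaRect(c))
```

```text
[431.96989195 241.90086966 253.40248933] 2.3 [ 0.84  0.16 -0.3   0.   -1.11  0.86]
specimen [([446.2, 250.1, -3.0], 0.94), ([385.0, 336.3, 1.5], 0.84)]
recess [([476.2, -0.1, 9.0], 0.6)]
vice [([536.2, 12.6, 3.4], 0.89)]
1157.5 ((248.88720703125, 142.69248962402344), (46.29722595214844, 39.71184539794922), 3.8140745162963867)
```

View pics/w1.png

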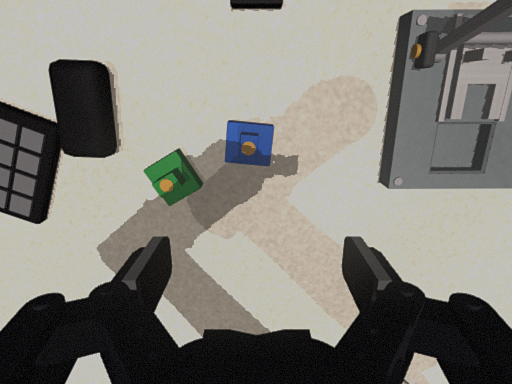

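```bash
cat >> h.py <<'E'
def box(lx,ly,z0,z1): return np.array([[a*lx/2,b*ly/2,z] for a in(-1,1) for b in(-1,1) for z in(z0,z1)])
def render(pic,prm,z,boxes):
    k=4;m=np.zeros((384*k,512*k),np.uint8);Rz=R.from_euler("z",prm[2])
    for b in boxes:
        uv=proj(pic,Rz.apply(b)+[prm[0],prm[1],z]); h=cv2.convexHull(((uv+.5)*k-.5).astype(np.float32)).round().astype(np.int32)
        cv2.fillConvexPoly(m,h,255)
    return cv2.resize(m,(512,384),interpolation=cv2.INTER_AREA)/255.
HB=[box(50,56,0,20),box(30,20,20,44)]
def fit(pic,mask,x0,z=0,boxes=HB):
    from scipy.optimize import minimize
    f=lambda v:np.abs(render(pic,[v[0],v[1],v[2]/50],z,boxes)-mask).sum()/mask.sum()
    best=None
    for y in (0,.15,-.15):
        r=minimize(f,[x0[0],x0[1],(x0[2]+y)*50],method="Nelder-Mead",options=dict(initial_simplex=np.array([x0[0],x0[1],(x0[2]+y)*50])+np.array([[0,0,0],[4,0,0],[0,4,0],[0,0,5]]),xatol=.02,fatol=1e-5))
        if best is None or r.fun<best.fun:best=r
    return best.x*[1,1,1/50],best.fun
E
python3 - <<'E'
from h import *
p=get_image("wrist")
o=nets.outline_of(p,"specimen")
for d in o: 
    m=d["pixels"];ys,xs=np.nonzero(m);b=p["frame"][m].mean(0);print(d["confidence"],m.sum(),xs.mean(),ys.mean(),b)
f=p["frame"].astype(int); m=((f[...,0]>f[...,2]*1.5)&(f[...,0]>f[...,1]*1.25)).astype(np.uint8)
n,l,s,c=cv2.connectedComponentsWithStats(m);i=1+s[1:,4].argmax();mm=(l==i).astype(np.uint8);mm=cv2.morphologyEx(mm,cv2.MORPH_CLOSE,np.ones((15,15)));print(s[i])
print(fit(p,mm.astype(float),[446,247,0.1]))
for d in o:
    if abs(np.nonzero(d["pixels"])[1].mean()-249)<15: print(fit(p,d["pixels"].astype(float),[446,247,0.1]))
v=p["frame"].copy();v[mm>0]=v[mm>0]//2+np.array([0,0,120],np.uint8);cv2.imwrite("pics/m1.png",cv2.resize(v[90:190,180:320],None,fx=5,fy=5))
E
```

```text
0.95 1925 177.587012987013 174.77662337662338 [54.37922078 98.13818182 58.32519481]
0.63 1980 253.30050505050505 140.6338383838384 [120.18838384  77.10959596  59.93030303]
[ 229  119   50   45 1709]
(array([4.45589224e+02, 2.51390991e+02, 3.03239266e-02]), np.float64(0.06753235968818444))
(array([4.46251857e+02, 2.51207200e+02, 2.97175393e-02]), np.float64(0.02915032679738562))
```

View pics/m1.png

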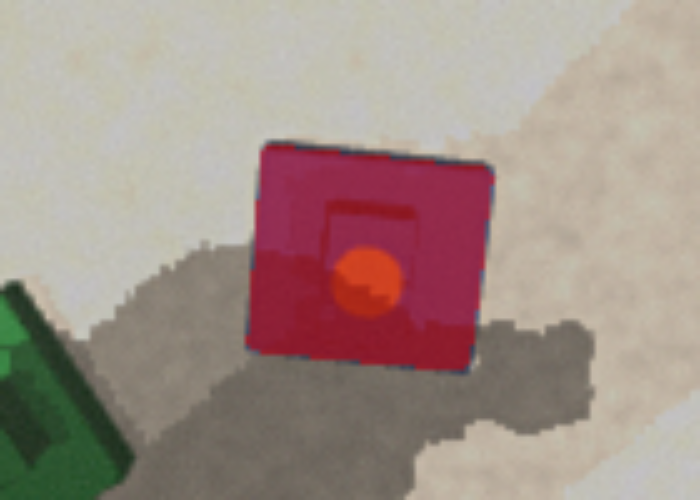

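Run:
```python
from h import *
move([446,251,46.5],down(np.radians(-88.3)))
```

```text
pos [429.9 245.5 253.4] t 2.55 w 85.7 F [-0.3  0.5  0.3]
xyz [-0.32, -1.67, 20.69] rot [-0.0, 0.0, 0.111] n>= 4.9777927995822955 0.8913382888232976
```

>>> apply_moves([
  {"hand": 0.6,"xyz": [-0.3,-1.7,4],"delta_rot": [0,0,0.11]},
  {"hand": 0.6,"xyz": [-0.3,-1.7,8],"delta_rot": [0,0,0.11]},
  {"hand": 0.6,"xyz": [-0.3,-1.7,11],"delta_rot": [0,0,0.11]},
  {"hand": 0.6,"xyz": [-0.3,-1.7,13],"delta_rot": [0,0,0.11]},
  {"hand": 0.6,"xyz": [-0.3,-1.7,13],"delta_rot": [0,0,0.11]},
  {"hand": 0.6,"xyz": [-0.3,-1.7,13],"delta_rot": [0,0,0.11]},
])

```text
clock: 3.05
position: [446.3, 250.6, 122.9]
ee_rot: [0.718, -0.696, 0.0, 0.001]
contact_force: [0.3, 0.3, -0.1]
gripper_width: 51.4
```

Run:
```python
from h import *
p=get_image("wrist");cv2.imwrite("pics/w2.png",p["frame"])
for d in nets.outline_of(p,"specimen"):
    m=d["pixels"];b=p["frame"][m].mean(0);print(d["confidence"],m.sum(),b.round())
    if b[0]>1.3*b[2]:print(fit(p,m.astype(float),[446,251,.03]))
move([446,251,46.5],down(np.radians(-88.3)))
```

```text
0.91 4470 [89. 58. 47.]
(array([4.45646958e+02, 2.51079223e+02, 3.32187762e-02]), np.float64(0.03199894722989867))
0.57 3444 [42. 82. 43.]
pos [447.6 251.4 125. ] t 3.15 w 51.0 F [0.6 0.8 0.9]
xyz [0.05, 0.18, 7.85] rot [-0.003, 0.002, 0.001] n>= 1.8827278073926546 0.02916515104595965
```

View pics/w2.png

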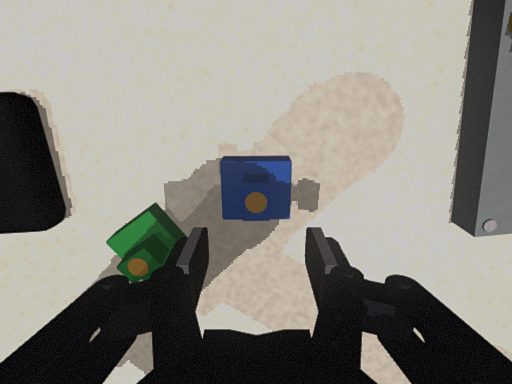

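Blue holder sits centred between the jaws (block around px 256,188; green one clear at 145,245). Fit repeats at (446,251). Descend, grip, lift.

>>> apply_moves([
  {"hand": 0.6,"xyz": [0,0.1,3],"delta_rot": [0,0,0]},
  {"hand": 0.6,"xyz": [0,0.1,6],"delta_rot": [0,0,0]},
  {"hand": 0.6,"xyz": [0,0.1,7.8],"delta_rot": [0,0,0]},
  {"hand": 0.6,"xyz": [0,0.1,7.8],"delta_rot": [0,0,0]},
  {"hand": 0.6,"xyz": [0,0.1,7.8],"delta_rot": [0,0,0]},
  {"hand": 0.0,"xyz": [0,0.1,7.8],"delta_rot": [0,0,0]},
  {"hand": 0.0,"xyz": [0,0.1,7.8],"delta_rot": [0,0,0]},
  {"hand": 0.0,"xyz": [0,0.1,7.8],"delta_rot": [0,0,0]},
  {"hand": 0.0,"xyz": [0,0.1,7.8],"delta_rot": [0,0,0]},
  {"hand": 0.0,"xyz": [0,0.1,7.8],"delta_rot": [0,0,0]},
  {"hand": 0.0,"xyz": [0,0.1,7.8],"delta_rot": [0,0,0]},
])

```text
clock: 4.07
position: [447.0, 251.0, 47.4]
ee_rot: [0.718, -0.696, 0.0, -0.002]
contact_force: [-2.1, 0.8, 7.6]
gripper_width: 18.9
```

Run:
```python
from h import *
move([455,15,260],down(np.radians(-82)))
```

```text
pos [447.  251.   47.4] t 4.07 w 18.9 F [-2.1  0.8  7.6]
xyz [23.55, -0.17, -21.32] rot [-0.004, 0.003, -0.11] n>= 7.619429116115289 0.8778270886857915
```

>>> apply_moves([
  {"hand": 0,"xyz": [0,0,-2],"delta_rot": [0,0,0]},
  {"hand": 0,"xyz": [0,0,-5],"delta_rot": [0,0,0]},
  {"hand": 0,"xyz": [1,0,-9],"delta_rot": [0,0,0]},
  {"hand": 0,"xyz": [3,0,-12.5],"delta_rot": [0,0,-0.05]},
  {"hand": 0,"xyz": [6,0,-15.5],"delta_rot": [0,0,-0.11]},
  {"hand": 0,"xyz": [9,0,-18.3],"delta_rot": [0,0,-0.11]},
  {"hand": 0,"xyz": [12.5,-0.1,-20],"delta_rot": [0,0,-0.11]},
  {"hand": 0,"xyz": [16,-0.1,-21.3],"delta_rot": [0,0,-0.11]},
  {"hand": 0,"xyz": [19.5,-0.2,-21.3],"delta_rot": [0,0,-0.11]},
  {"hand": 0,"xyz": [22,-0.2,-21.3],"delta_rot": [0,0,-0.11]},
  {"hand": 0,"xyz": [23.5,-0.2,-21.3],"delta_rot": [0,0,-0.11]},
  {"hand": 0,"xyz": [23.5,-0.2,-21.3],"delta_rot": [0,0,-0.11]},
])

```text
clock: 5.07
position: [453.9, 12.6, 258.8]
ee_rot: [0.753, -0.658, -0.0, -0.0]
contact_force: [-0.5, -0.9, -1.4]
gripper_width: 18.7
```

>>> apply_moves([
  {"hand": 0,"xyz": [0,0,0],"delta_rot": [0,0,0]},
  {"hand": 0,"xyz": [0,0,0],"delta_rot": [0,0,0]},
  {"hand": 0,"xyz": [0,0,0],"delta_rot": [0,0,0]},
])

```text
clock: 5.32
position: [454.7, 15.7, 258.4]
ee_rot: [0.755, -0.656, -0.0, -0.0]
contact_force: [1.2, 0.6, -0.7]
gripper_width: 18.7
```

Run:
```python
from h import *
s,q,r=st();print(q,s["clock"],s["gripper_width"],s["contact_force"])
p=get_image("wrist");cv2.imwrite("pics/w3.png",cv2.resize(p["frame"],None,fx=1.55,fy=1.55,interpolation=cv2.INTER_CUBIC))
for l in("recess","vice","fork_tip","lever_pivot","lever_bar","catch_hinge","catch_tip","specimen"): print(l,[(d["xyz"],round(d["confidence"],2)) for d in nets.pinpoint(p,l)])
```

```text
[454.69522506  15.6944135  258.3867275 ] 5.3167 18.747636104643064 [ 1.20311532  0.61163762 -0.66363088]
recess [([479.0, 0.8, 9.0], 0.97)]
vice [([534.2, 11.3, 5.7], 0.59), ([438.2, -262.9, -1.0], 0.5)]
fork_tip [([512.0, 9.1, 26.7], 0.95)]
lever_pivot [([573.7, 12.7, 28.6], 0.56)]
lever_bar []
catch_hinge [([547.4, -87.3, 78.4], 0.88)]
catch_tip [([548.8, -93.9, 134.4], 0.9)]
specimen [([450.6, 14.7, 209.9], 0.79), ([384.1, 337.9, 1.8], 0.69)]
```

View pics/w3.png

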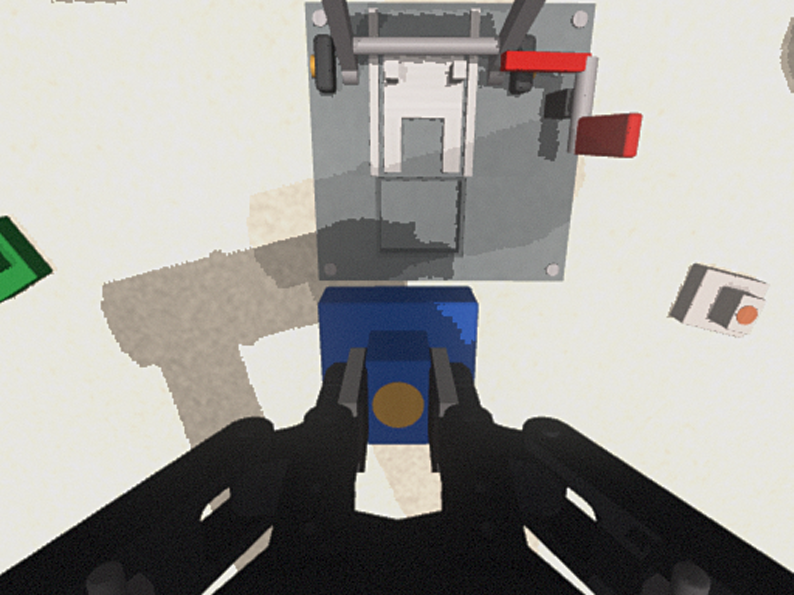

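```bash
cat > vf.py <<'E'
from h import *
from scipy.optimize import minimize
from scipy.ndimage import map_coordinates
p=get_image("wrist")
g=cv2.GaussianBlur(cv2.cvtColor(p["frame"],cv2.COLOR_BGR2GRAY).astype(np.float32),(0,0),1.0)
def w(v,P): return R.from_euler("z",v[2]).apply(P)+[v[0],v[1],0]
def seg(a,b,n=150): t=np.linspace(.04,.96,n)[:,None];return np.array(a)+t*(np.array(b)-a)
def score(v,segs):
    s=0
    for a,b,nrm in segs:
        A=seg(a,b);d=np.array(nrm)*1.2
        I=[map_coordinates(g,proj(p,w(v,A+k*d))[:,::-1].T,order=1,mode="nearest") for k in(-1,1)]
        s+=np.abs(I[1]-I[0]).clip(0,40).mean()
    return -s
H=30
plate=[([-110,-115,H],[-110,80,H],[-1,0,0]),([-110,80,H],[85,80,H],[0,1,0]),([-110,-115,H],[85,-115,H],[0,-1,0])]
rec=[([-91,-34,H],[-91,34,H],[-1,0,0]),([-91,34,H],[-29,34,H],[0,1,0]),([-91,-34,H],[-29,-34,H],[0,-1,0])]
rin=[([-88,-31,H-3],[-88,31,H-3],[-1,0,0]),([-88,31,H-3],[-32,31,H-3],[0,1,0]),([-88,-31,H-3],[-32,-31,H-3],[0,-1,0])]
for nm,S in(("plate",plate),("rec+rin",rec+rin),("all",plate+rec+rin)):
    best=None
    for dx in(-4,0,4):
      for dy in(-4,0,4):
       for dt in(-.03,0,.03):
        f=lambda u:score([u[0],u[1],u[2]/100],S)
        x0=np.array([537+dx,10+dy,14+dt*100])
        r=minimize(f,x0,method="Nelder-Mead",options=dict(initial_simplex=x0+np.array([[0,0,0],[2,0,0],[0,2,0],[0,0,2]])))
        if best is None or r.fun<best.fun:best=r
    v=best.x*[1,1,.01];print(nm,v.round(3),best.fun,"recess",w(v,[[-60,0,10]])[0].round(1))
    if nm=="plate":vp=v
im=cv2.resize(p["frame"],None,fx=1.5,fy=1.5)
for a,b,_ in plate+rec:
    uv=proj(p,w(v,np.array([a,b],float)));uv=((uv+.5)*1.5).round().astype(int);cv2.line(im,tuple(map(int,uv[0])),tuple(map(int,uv[1])),(0,255,0),1)
cv2.imwrite("pics/vf.png",im)
E
python3 vf.py
```

```text
plate [5.36427e+02 1.08450e+01 1.40000e-01] -106.88703918457031 recess [477.    2.5  10. ]
rec+rin [5.43656e+02 1.38110e+01 1.33000e-01] -105.69771575927734 recess [484.2   5.8  10. ]
all [5.35717e+02 1.01840e+01 1.47000e-01] -190.6035919189453 recess [476.4   1.4  10. ]
```

View pics/vf.png

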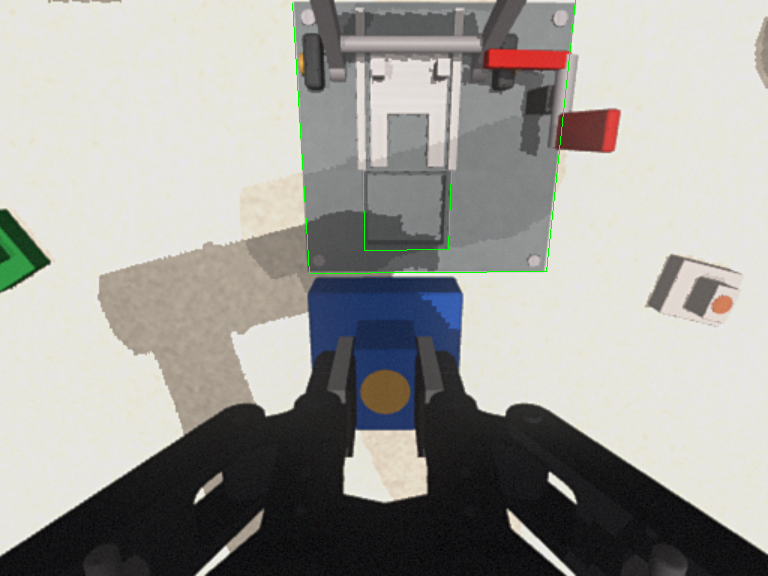

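Run:
```python
from h import *
p=get_image("wrist");f=p["frame"].astype(int)
s,q,r=st()
m=((f[...,2]>f[...,0]*1.6)&(f[...,2]>90)).astype(np.uint8);m[:200]=0;m[:,:200]=0;m[:,320:]=0
c=max(cv2.findContours(m,0,1)[0],key=cv2.contourArea);(u,v),ax,a=cv2.fitEllipse(c);print(u,v,ax)
for z in(211+44,211+45):
    X=xy_at(p,[u,v],z)[0];print(X,"tool rel",r.inv().apply(X-q))
# block front/back top edges: blue mask column profile
mb=((f[...,0]>f[...,2]*1.5)&(f[...,0]>f[...,1]*1.2)).astype(np.uint8)
mb[:170]=0;n,l,sx,cc=cv2.connectedComponentsWithStats(mb);i=1+sx[1:,4].argmax();M=(l==i)
ys,xs=np.nonzero(M);print(sx[i],[ (x,ys[xs==x].min()) for x in(210,230,256,280,300)])
# predicted silhouette
for off in(0,):
    yaw=-82*np.pi/180+np.pi/2
    for dx in(-2,0,2):
        hull=cv2.convexHull(proj(p,R.from_euler("z",r.as_matrix()[1,0] and np.arctan2(r.as_matrix()[1,0],r.as_matrix()[0,0])+np.pi/2).apply(box(50,56,0,20)+[dx,0,0])+[q[0],q[1],211]).astype(np.float32))[:,0]
        print(dx,hull.round(1).tolist())
```

```text
256.4429931640625 260.7422180175781 (28.120532989501953, 31.53722381591797)
[453.68250763  15.1829831  255.        ] tool rel [-0.28482072  1.01955847  3.27840197]
[454.30965509  15.27061183 256.        ] tool rel [-0.28451687  0.38641037  2.27834391]
[ 205  185  103  101 6001] [(210, np.int64(186)), (230, np.int64(185)), (256, np.int64(185)), (280, np.int64(185)), (300, np.int64(185))]
-2 [[309.6000061035156, 196.10000610351562], [305.1000061035156, 276.8999938964844], [208.8000030517578, 277.0], [204.10000610351562, 196.3000030517578], [209.8000030517578, 184.6999969482422], [303.8999938964844, 184.5]]
0 [[309.79998779296875, 192.5], [305.29998779296875, 273.8999938964844], [208.6999969482422, 274.1000061035156], [203.89999389648438, 192.6999969482422], [209.60000610351562, 181.39999389648438], [304.0, 181.3000030517578]]
2 [[310.0, 189.0], [305.3999938964844, 270.8999938964844], [208.5, 271.1000061035156], [203.6999969482422, 189.10000610351562], [209.5, 178.1999969482422], [304.20001220703125, 178.10000610351562]]
```

Run:
```python
from h import *
move([478.1,2.0,95],down(np.radians(-81.8)))
```

```text
pos [454.7  15.  258.3] t 5.87 w 18.6 F [-0.  -0.1 -0.9]
xyz [1.62, -2.13, 16.33] rot [0.0, -0.0, -0.004] n>= 3.967790736355992 0.030616526000920755
```

>>> apply_moves([
  {"hand": 0,"xyz": [0.8,-1.1,2],"delta_rot": [0,0,0]},
  {"hand": 0,"xyz": [1.6,-2.1,5],"delta_rot": [0,0,0]},
  {"hand": 0,"xyz": [1.6,-2.1,8.5],"delta_rot": [0,0,0]},
  {"hand": 0,"xyz": [1.6,-2.1,12],"delta_rot": [0,0,0]},
  {"hand": 0,"xyz": [1.6,-2.1,14.5],"delta_rot": [0,0,0]},
  {"hand": 0,"xyz": [1.6,-2.1,16.3],"delta_rot": [0,0,0]},
  {"hand": 0,"xyz": [1.6,-2.1,16.3],"delta_rot": [0,0,0]},
  {"hand": 0,"xyz": [1.6,-2.1,16.3],"delta_rot": [0,0,0]},
  {"hand": 0,"xyz": [1.6,-2.1,16.3],"delta_rot": [0,0,0]},
])

```text
clock: 6.62
position: [478.9, 2.3, 96.5]
ee_rot: [0.755, -0.656, 0.001, -0.001]
contact_force: [-0.3, -0.0, -0.6]
gripper_width: 18.6
```

Run:
```python
from h import *
p=get_image("wrist");cv2.imwrite("pics/w4.png",cv2.resize(p["frame"],None,fx=1.5,fy=1.5,interpolation=cv2.INTER_CUBIC))
move([478.1,2.0,76],down(np.radians(-81.8)))
```

```text
pos [479.1   2.4  96.9] t 6.67 w 18.8 F [ 0.5  0.5 -1.2]
xyz [0.03, 0.11, 2.09] rot [-0.003, 0.0, -0.003] n>= 0.5010232177276311 0.038816448396083475
```

View pics/w4.png

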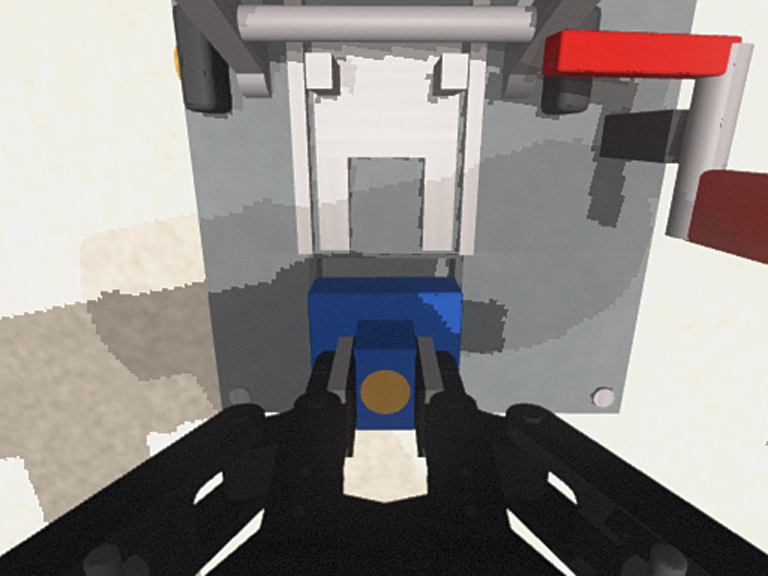

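Run:
```python
from h import *
p=get_image("wrist");im=cv2.resize(p["frame"],None,fx=1.5,fy=1.5)
v=[536.2,10.4,.143];w=lambda P:R.from_euler("z",v[2]).apply(P)+[v[0],v[1],0]
def L(a,b,c):
    uv=((proj(p,w(np.array([a,b],float)))+.5)*1.5).round().astype(int);cv2.line(im,tuple(map(int,uv[0])),tuple(map(int,uv[1])),c,1)
H=30
for a,b in(([-110,-115,H],[-110,80,H]),([-110,80,H],[40,80,H]),([-110,-115,H],[40,-115,H]),([-29,-34,H],[-29,34,H]),([-91,34,H],[-29,34,H]),([-91,-34,H],[-29,-34,H])): L(a,b,(0,255,0))
for y in(-31,31):L([-88,y,27],[-32,y,27],(0,255,255))
L([-32,-31,27],[-32,31,27],(0,255,255))
cv2.imwrite("pics/o4.png",im[200:450])
```

```text
(no output)
```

View pics/o4.png

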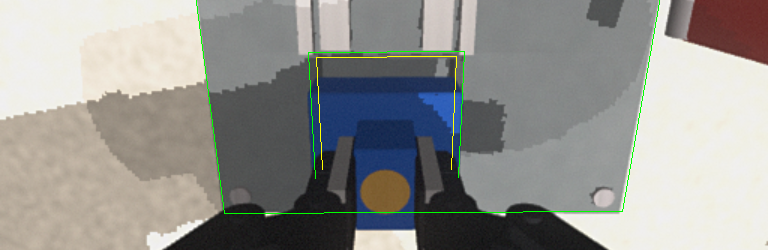

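>>> apply_moves([
  {"hand": 0,"xyz": [0,0.1,1],"delta_rot": [0,0,0]},
  {"hand": 0,"xyz": [0,0.1,2],"delta_rot": [0,0,0]},
  {"hand": 0,"xyz": [0,0.1,2.4],"delta_rot": [0,0,0]},
  {"hand": 0,"xyz": [0,0.1,2.8],"delta_rot": [0,0,0]},
  {"hand": 0,"xyz": [0,0.1,3.2],"delta_rot": [0,0,0]},
  {"hand": 0,"xyz": [0,0.1,3.4],"delta_rot": [0,0,0]},
  {"hand": 0,"xyz": [0,0.1,3.4],"delta_rot": [0,0,0]},
])

```text
clock: 7.3
position: [476.8, 1.9, 61.2]
ee_rot: [0.755, -0.656, -0.0, 0.0]
contact_force: [0.5, -0.6, -1.1]
gripper_width: 18.8
```

>>> apply_moves([
  {"hand": 0,"xyz": [0,0,0.2],"delta_rot": [0,0,0]},
  {"hand": 0,"xyz": [0,0,0.4],"delta_rot": [0,0,0]},
  {"hand": 0,"xyz": [0,0,0.5],"delta_rot": [0,0,0]},
  {"hand": 0,"xyz": [0,0,0.5],"delta_rot": [0,0,0]},
  {"hand": 0,"xyz": [0,0,0.5],"delta_rot": [0,0,0]},
])

```text
clock: 7.72
position: [477.0, 2.0, 57.4]
ee_rot: [0.755, -0.656, 0.0, -0.0]
contact_force: [-3.4, 0.2, 6.6]
gripper_width: 18.6
```

>>> apply_moves([
  {"hand": 0,"xyz": [0,0,0.1],"delta_rot": [0,0,0]},
  {"hand": 0,"xyz": [0,0,0.2],"delta_rot": [0,0,0]},
  {"hand": 0,"xyz": [0,0,0.2],"delta_rot": [0,0,0]},
])

```text
clock: 7.97
position: [477.0, 2.0, 57.3]
ee_rot: [0.755, -0.656, 0.001, -0.0]
contact_force: [-7.9, 1.3, 23.6]
gripper_width: 19.1
```

>>> apply_moves([
  {"hand": 0,"xyz": [0,0,-0.15],"delta_rot": [0,0,0]},
  {"hand": 0.6,"xyz": [0,0,-0.2],"delta_rot": [0,0,0]},
  {"hand": 0.6,"xyz": [0,0,-0.2],"delta_rot": [0,0,0]},
  {"hand": 0.6,"xyz": [0,0,-0.2],"delta_rot": [0,0,0]},
  {"hand": 0.6,"xyz": [0,0,-0.2],"delta_rot": [0,0,0]},
  {"hand": 0.6,"xyz": [0,0,-2],"delta_rot": [0,0,0]},
  {"hand": 0.6,"xyz": [0,0,-5],"delta_rot": [0,0,0]},
  {"hand": 0.6,"xyz": [0,0,-8.5],"delta_rot": [0,0,0]},
  {"hand": 0.6,"xyz": [0,1.5,-12.5],"delta_rot": [0,0,0]},
  {"hand": 0.6,"xyz": [0,2.5,-16.5],"delta_rot": [0,0,0]},
  {"hand": 0.6,"xyz": [0,3,-19],"delta_rot": [0,0,0]},
  {"hand": 0.6,"xyz": [0,3,-19],"delta_rot": [0,0,0]},
])

```text
clock: 8.97
position: [449.2, -1.9, 250.3]
ee_rot: [0.755, -0.656, 0.004, -0.005]
contact_force: [0.5, 0.5, 0.3]
gripper_width: 51.5
```

>>> apply_moves([
  {"hand": 0,"xyz": [0,0,0],"delta_rot": [0,0,0]},
  {"hand": 0,"xyz": [0,0,0],"delta_rot": [0,0,0]},
  {"hand": 0,"xyz": [0,0,0],"delta_rot": [0,0,0]},
])

```text
clock: 9.22
position: [446.4, -2.4, 242.7]
ee_rot: [0.754, -0.656, -0.001, 0.001]
contact_force: [-0.3, -0.1, -0.3]
gripper_width: 15.6
```

```bash
cat > look.py <<'E'
from h import *
import sys
p=get_image("wrist");s,q,r=st();print(q.round(1),s["clock"],s["gripper_width"],s["joints"].round(2))
for l in("specimen","catch_hinge","catch_tip","lever_pivot","lever_bar","fork_tip","recess"): print(l,[(d["xyz"],round(d["confidence"],2)) for d in nets.pinpoint(p,l)])
im=cv2.resize(p["frame"],None,fx=1.5,fy=1.5,interpolation=cv2.INTER_CUBIC)
v=[536.2,10.4,.143];Rz=R.from_euler("z",v[2])
for z,bx in((10,box(50,56,20,20)),(10,box(30,20,44,44))):
    c=proj(p,Rz.apply(bx+[-60,0,z])+[v[0],v[1],0]);h=cv2.convexHull(((c+.5)*1.5).astype(np.float32)).round().astype(int);cv2.polylines(im,[h],True,(0,255,255),1)
cv2.imwrite(sys.argv[1],im)
E
python3 look.py pics/w5.png
```

```text
[446.5  -2.4 242.6] 9.2667 7.731559716668037 [ 0.36  0.09 -0.42 -0.   -1.07  1.35]
specimen [([470.9, 1.4, 8.7], 0.93)]
catch_hinge [([549.2, -87.3, 76.0], 0.67), ([548.7, -92.3, 135.2], 0.53)]
catch_tip [([548.4, -94.0, 133.9], 0.61)]
lever_pivot [([578.6, 13.2, 24.8], 0.68)]
lever_bar []
fork_tip []
recess []
```

View pics/w5.png

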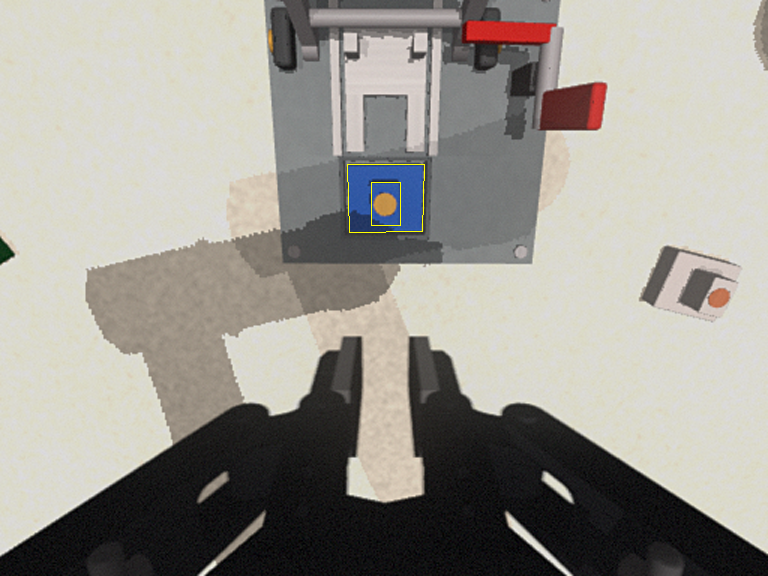

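The yellow outline of a seated holder coincides with the blue one (px 347–425, 164–232), so it is home. Next comes the catch (paddle near px 575,107).

```bash
cat > vm.py <<'E'
from h import *
V=[536.2,10.4,.143]
def vw(P): return R.from_euler("z",V[2]).apply(np.array(P,float))+[V[0],V[1],0]
def wv(P): return R.from_euler("z",-V[2]).apply(np.array(P,float)-[V[0],V[1],0])
E
python3 - <<'E'
from vm import *
s,q,r=st();print(wv(q))
T=down(V[2]-np.pi/2)
move(vw([-4,-65.5,220]),T);move(vw([-4,-65.5,134]),T)
E
```

```text
[-9.00479419e+01  1.73161618e-01  2.43970924e+02]
pos [447.   -2.3 244. ] t 9.62 w 0.3 F [-0.2  0.   0.3]
xyz [6.53, -8.63, 2.39] rot [0.001, -0.0, -0.004] n>= 2.65871630872275 0.03116844592386497
pos [447.   -2.3 244. ] t 9.62 w 0.3 F [-0.2  0.   0.3]
xyz [6.53, -8.64, 10.99] rot [0.001, -0.0, -0.004] n>= 3.7004206003228046 0.03116844592386497
```

>>> apply_moves([
  {"hand": 0,"xyz": [2.2,-2.9,0.5],"delta_rot": [0,0,0]},
  {"hand": 0,"xyz": [4.4,-5.8,1],"delta_rot": [0,0,0]},
  {"hand": 0,"xyz": [6.5,-8.6,2],"delta_rot": [0,0,0]},
  {"hand": 0,"xyz": [6.5,-8.6,5],"delta_rot": [0,0,0]},
  {"hand": 0,"xyz": [6.5,-8.6,7],"delta_rot": [0,0,0]},
  {"hand": 0,"xyz": [6.5,-8.6,7],"delta_rot": [0,0,0]},
  {"hand": 0,"xyz": [6.5,-8.6,7],"delta_rot": [0,0,0]},
])

```text
clock: 10.2
position: [540.9, -55.0, 173.6]
ee_rot: [0.755, -0.656, -0.001, 0.001]
contact_force: [0.4, -0.3, 0.9]
gripper_width: -0.0
```

```bash
python3 look.py pics/w6.png
python3 - <<'E'
from vm import *
p=get_image("scene");u=proj(p,[[549,-85,100]])[0]
x,y=u.astype(int);cv2.imwrite("pics/s6.png",cv2.resize(p["frame"][y-50:y+50,x-65:x+65],None,fx=6,fy=6,interpolation=cv2.INTER_CUBIC))
E
```

```text
[541.8 -54.7 175.1] 10.25 0.10169206805493318 [ 0.2   0.32 -0.3   0.   -0.95  1.51]
specimen [([474.8, 3.3, 9.9], 0.76), ([575.2, 11.1, 26.6], 0.16)]
catch_hinge [([547.8, -86.9, 77.3], 0.76)]
catch_tip []
lever_pivot [([576.6, 14.4, 25.4], 0.88)]
lever_bar [([609.9, 24.5, 152.6], 0.95)]
fork_tip []
recess []
```

View pics/w6.png

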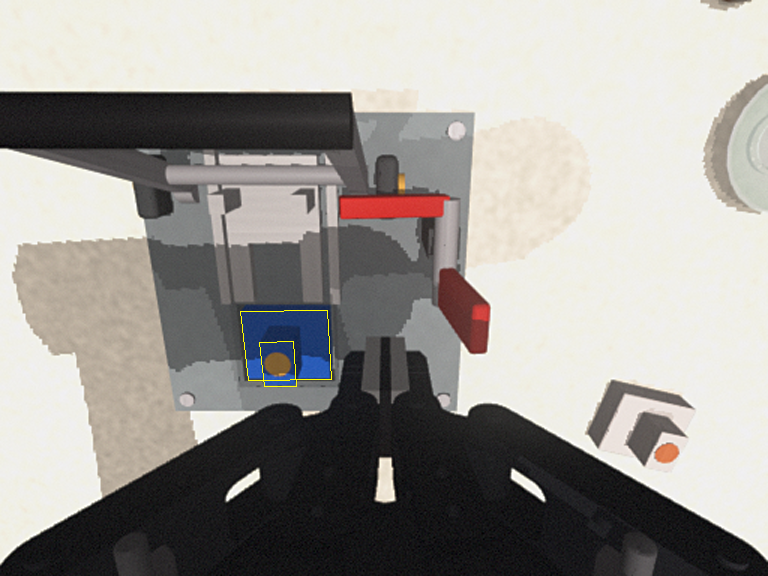

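View pics/s6.png

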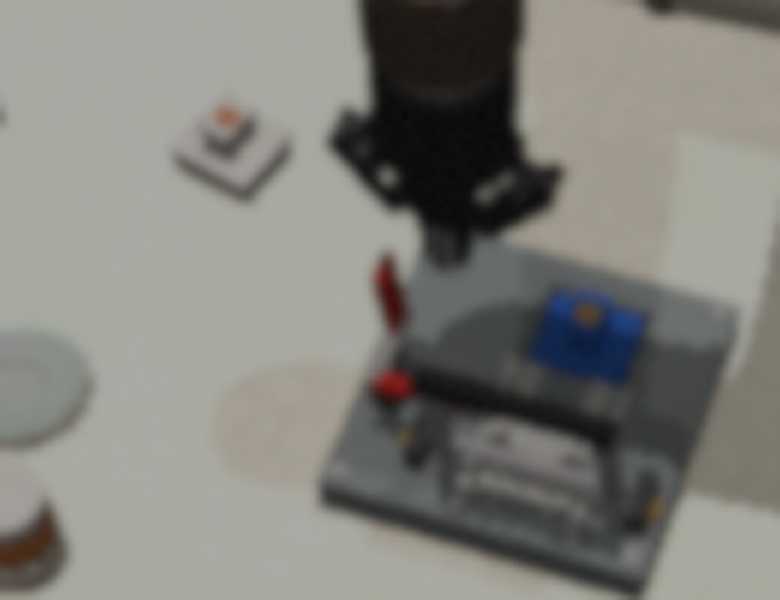

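Run:
```python
from vm import *
p=get_image("wrist")
for z in(133,135): 
  print("tip",wv(xy_at(p,[[481/1.5,328/1.5],[473/1.5,308/1.5],[479/1.5,351/1.5]],z)).round(1).tolist())
print("shaft/base",wv(xy_at(p,[[449/1.5,290/1.5]],84)).round(1))
print("bar",wv([609.7,22,155]),"pivot",wv([580,15,29]))
T=down(V[2]-np.pi/2)
move(vw([-4,-65.5,134]),T);move(vw([-4,-115.5,115.5]),T)
```

```text
tip [[-1.0, -103.3, 133.0], [7.6, -99.6, 133.0], [-11.2, -103.1, 133.0]]
tip [[-0.1, -102.8, 135.0], [8.4, -99.2, 135.0], [-10.2, -102.6, 135.0]]
shaft/base [[ -2.3 -97.4  84. ]]
bar [ 74.40293131   1.0068827  155.        ] pivot [44.00848992 -1.68902771 29.        ]
pos [541.3 -54.6 174.9] t 10.7 w -0.4 F [0.  0.9 0.7]
xyz [0.05, -0.01, 4.09] rot [-0.001, 0.0, -0.004] n>= 0.9803827731579537 0.029946879265993227
pos [541.3 -54.6 174.9] t 10.7 w -0.4 F [0.  0.9 0.7]
xyz [5.05, -0.03, 5.94] rot [-0.001, 0.0, -0.004] n>= 1.8685392544218131 0.029946879265993227
```

>>> apply_moves([
  {"hand": 0,"xyz": [0,0,2.5],"delta_rot": [0,0,0]},
  {"hand": 0,"xyz": [0,0,4.1],"delta_rot": [0,0,0]},
  {"hand": 0,"xyz": [0.4,0,4.1],"delta_rot": [0,0,0]},
  {"hand": 0,"xyz": [0.9,0,4.1],"delta_rot": [0,0,0]},
  {"hand": 0,"xyz": [1.4,0,4.1],"delta_rot": [0,0,0]},
  {"hand": 0,"xyz": [1.9,0,4.2],"delta_rot": [0,0,0]},
  {"hand": 0,"xyz": [2.4,0,4.3],"delta_rot": [0,0,0]},
  {"hand": 0,"xyz": [2.9,0,4.4],"delta_rot": [0,0,0]},
  {"hand": 0,"xyz": [3.5,0,4.6],"delta_rot": [0,0,0]},
  {"hand": 0,"xyz": [3.5,0,4.6],"delta_rot": [0,0,0]},
])

```text
clock: 11.53
position: [546.6, -90.2, 128.4]
ee_rot: [0.754, -0.657, 0.0, -0.0]
contact_force: [0.0, 0.6, -0.1]
gripper_width: 0.2
```

```bash
python3 look.py pics/w7.png
```

```text
[546.1 -90.1 128.3] 11.5833 -0.41637685379540273 [ 0.13  0.39 -0.34  0.   -0.85  1.58]
specimen [([475.2, -1.6, 8.3], 0.72)]
catch_hinge [([548.1, -84.6, 76.8], 0.62)]
catch_tip [([551.7, -117.7, 127.0], 0.6)]
lever_pivot [([575.3, 15.7, 27.0], 0.84)]
lever_bar []
fork_tip []
recess []
```

View pics/w7.png

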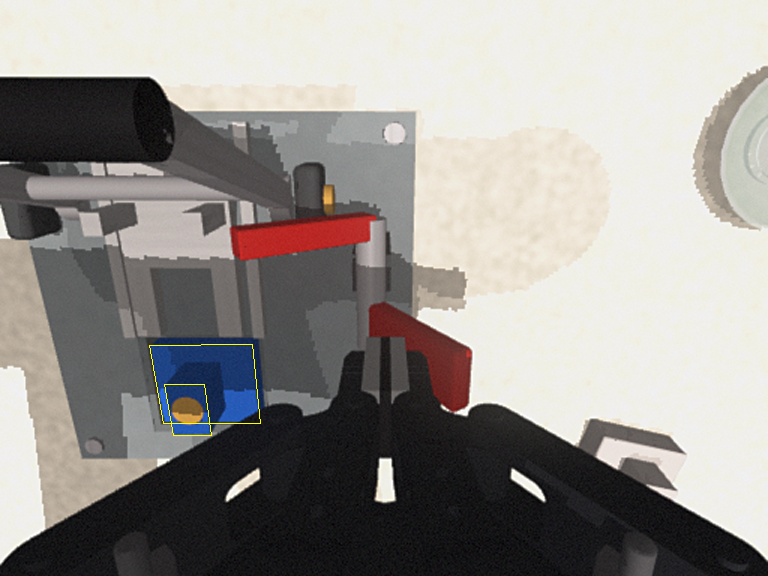

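The catch is partly over (tip about 30 mm out, ~0.6 rad). Keep pushing.

>>> apply_moves([
  {"hand": 0,"xyz": [0.4,0,0.2],"delta_rot": [0,0,0]},
  {"hand": 0,"xyz": [0.8,0,0.4],"delta_rot": [0,0,0]},
  {"hand": 0,"xyz": [1.2,0,0.6],"delta_rot": [0,0,0]},
  {"hand": 0,"xyz": [1.5,0,0.8],"delta_rot": [0,0,0]},
  {"hand": 0,"xyz": [1.8,0,1.1],"delta_rot": [0,0,0]},
  {"hand": 0,"xyz": [2.1,0,1.3],"delta_rot": [0,0,0]},
  {"hand": 0,"xyz": [2.1,0,1.3],"delta_rot": [0,0,0]},
  {"hand": 0,"xyz": [2.1,0,1.3],"delta_rot": [0,0,0]},
])

```text
clock: 12.6
position: [549.1, -110.6, 115.3]
ee_rot: [0.755, -0.656, 0.0, 0.0]
contact_force: [0.0, 0.1, -0.2]
gripper_width: -0.0
```

```bash
python3 look.py pics/w8.png
```

```text
[ 549.1 -110.6  115.3] 12.65 -0.03225352752368541 [ 0.09  0.41 -0.33  0.   -0.82  1.62]
specimen [([475.6, 0.2, 7.6], 0.65)]
catch_hinge [([548.9, -83.9, 77.8], 0.78)]
catch_tip [([554.2, -136.6, 94.4], 0.68)]
lever_pivot [([578.3, 17.0, 28.6], 0.77)]
lever_bar []
fork_tip [([509.2, 7.3, 29.7], 0.95)]
recess [([536.4, 11.8, 3.4], 0.26)]
```

View pics/w8.png

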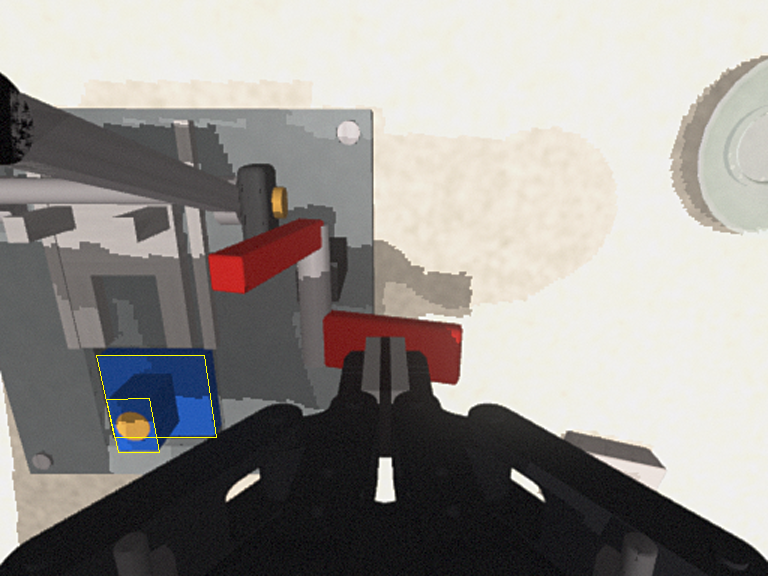

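>>> apply_moves([
  {"hand": 0,"xyz": [0.15,0,0.15],"delta_rot": [0,0,0]},
  {"hand": 0,"xyz": [0.2,0,0.3],"delta_rot": [0,0,0]},
  {"hand": 0,"xyz": [0.2,0,0.35],"delta_rot": [0,0,0]},
  {"hand": 0,"xyz": [0.2,0,0.35],"delta_rot": [0,0,0]},
])

```text
clock: 13.33
position: [549.2, -111.0, 114.2]
ee_rot: [0.755, -0.656, -0.0, -0.0]
contact_force: [-5.8, 6.9, 16.1]
gripper_width: 0.0
```

Run:
```python
from vm import *
move(vw([75,0,245]),down(V[2]-np.pi))
```

```text
pos [ 549.2 -111.   114.2] t 13.33 w 0.0 F [-5.8  6.9 16.1]
xyz [-12.23, -7.92, -13.06] rot [0.0, 0.001, 1.568] n>= 4.692999872990688 12.546952035380897
```

>>> apply_moves([
  {"hand": 0,"xyz": [0,0,-2],"delta_rot": [0,0,0]},
  {"hand": 0,"xyz": [0,0,-5],"delta_rot": [0,0,0]},
  {"hand": 0,"xyz": [0,0,-9],"delta_rot": [0,0,0]},
  {"hand": 0,"xyz": [0,0,-13],"delta_rot": [0,0,0.12]},
  {"hand": 0,"xyz": [-1,-1,-13],"delta_rot": [0,0,0.24]},
  {"hand": 0,"xyz": [-3,-2,-13],"delta_rot": [0,0,0.36]},
  {"hand": 0,"xyz": [-5,-3,-13],"delta_rot": [0,0,0.48]},
  {"hand": 0,"xyz": [-7,-4,-13],"delta_rot": [0,0,0.6]},
  {"hand": 0,"xyz": [-9,-6,-13],"delta_rot": [0,0,0.72]},
  {"hand": 0,"xyz": [-11,-7,-13],"delta_rot": [0,0,0.84]},
  {"hand": 0.5,"xyz": [-12.2,-7.9,-13],"delta_rot": [0,0,0.96]},
  {"hand": 0.5,"xyz": [-12.2,-7.9,-13],"delta_rot": [0,0,1.08]},
])

```text
clock: 14.33
position: [611.7, 22.1, 241.0]
ee_rot: [-0.308, 0.951, 0.0, -0.0]
contact_force: [-0.2, -1.2, -0.5]
gripper_width: 22.9
```

>>> apply_moves([
  {"hand": 0.5,"xyz": [0,0,0],"delta_rot": [0,0,0.12]},
  {"hand": 0.5,"xyz": [0,0,0],"delta_rot": [0,0,0.24]},
  {"hand": 0.5,"xyz": [0,0,0],"delta_rot": [0,0,0.36]},
  {"hand": 0.5,"xyz": [0,0,0],"delta_rot": [0,0,0.48]},
  {"hand": 0.5,"xyz": [0,0,0],"delta_rot": [0,0,0.49]},
  {"hand": 0.5,"xyz": [0,0,0],"delta_rot": [0,0,0.49]},
  {"hand": 0.5,"xyz": [0,0,0],"delta_rot": [0,0,0.49]},
])

```text
clock: 14.92
position: [610.5, 19.6, 241.7]
ee_rot: [-0.071, 0.997, -0.0, -0.0]
contact_force: [-0.2, -0.4, -0.0]
gripper_width: 43.0
```

```bash
python3 look.py pics/w9.png
python3 - <<'E'
from vm import *
s,q,r=st();print(wv(q))
move(vw([75,0,200]),down(V[2]-np.pi))
for n in("scene","top"):
    p=get_image(n)
    for l in("catch_tip","lever_bar","catch_hinge"): print(n,l,[(d["xyz"],round(d["confidence"],2)) for d in nets.pinpoint(p,l)[:2]])
E
```

```text
[610.5  19.6 241.7] 14.9667 42.56881239610908 [ 0.3   0.37 -0.05 -0.   -1.16 -0.15]
specimen [([385.1, 337.0, 2.5], 0.9), ([473.6, 1.6, 6.9], 0.78), ([577.6, 15.6, 28.6], 0.37)]
catch_hinge [([548.4, -85.2, 73.1], 0.74)]
catch_tip []
lever_pivot [([576.1, 12.6, 31.1], 0.87)]
lever_bar [([609.9, 25.0, 154.9], 0.78)]
fork_tip [([511.8, 6.3, 29.0], 0.84), ([620.0, 263.2, -0.5], 0.54), ([792.0, 83.4, 2.5], 0.37)]
recess [([577.3, 14.3, 28.2], 0.28)]
[ 74.93727917  -1.45228597 241.81802466]
pos [610.6  19.6 241.8] t 15.32 w 42.9 F [-0.6 -0.3 -0.2]
xyz [-0.01, 0.15, 4.18] rot [-0.0, 0.0, -0.003] n>= 1.0034360210014348 0.021367896306609062
scene catch_tip [([559.8, -140.2, 92.1], 0.59)]
scene lever_bar [([610.9, 22.6, 159.2], 0.92), ([443.2, -260.5, -3.0], 0.59)]
scene catch_hinge [([544.8, -87.1, 79.0], 0.65), ([543.2, -465.4, 1.5], 0.46)]
top catch_tip [([555.3, -137.4, 93.3], 0.59)]
top lever_bar [([610.1, 21.4, 155.2], 0.62), ([579.9, 12.4, 25.2], 0.59)]
top catch_hinge [([542.5, -81.5, 82.8], 0.6)]
```

View pics/w9.png

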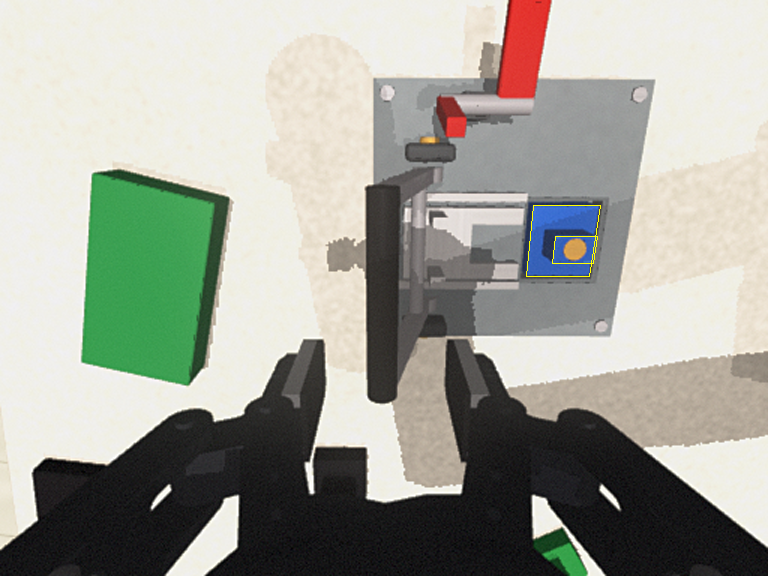

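Catch is over to its stop (red paddle flat, px 525,45), holder still on its outline, and the bar (px 383,185–400) is centred between the jaws. Descend and grip.

>>> apply_moves([
  {"hand": 0.5,"xyz": [0,0.2,3],"delta_rot": [0,0,0]},
  {"hand": 0.5,"xyz": [0,0.2,5.5],"delta_rot": [0,0,0]},
  {"hand": 0.5,"xyz": [0,0.2,7.5],"delta_rot": [0,0,0]},
  {"hand": 0.5,"xyz": [0,0.2,8.5],"delta_rot": [0,0,0]},
  {"hand": 0.5,"xyz": [0,0.2,8.5],"delta_rot": [0,0,0]},
  {"hand": 0,"xyz": [0,0.2,8.5],"delta_rot": [0,0,0]},
  {"hand": 0,"xyz": [0,0.2,8.5],"delta_rot": [0,0,0]},
  {"hand": 0,"xyz": [0,0.2,8.5],"delta_rot": [0,0,0]},
  {"hand": 0,"xyz": [0,0.2,8.5],"delta_rot": [0,0,0]},
  {"hand": 0,"xyz": [0,0.2,8.5],"delta_rot": [0,0,0]},
])

```text
clock: 16.55
position: [611.7, 21.8, 158.7]
ee_rot: [-0.07, 0.998, 0.0, 0.002]
contact_force: [1.8, 1.0, 2.8]
gripper_width: 14.0
```

```bash
python3 look.py pics/w10.png
python3 - <<'E'
from vm import *
s,q,r=st();print(wv(q))
E
```

```text
[611.7  21.9 158.7] 16.6 13.880296157392944 [ 0.3   0.44 -0.16  0.   -0.97 -0.16]
specimen [([472.0, 1.7, 8.9], 0.74)]
catch_hinge []
catch_tip []
lever_pivot [([574.9, 15.3, 24.9], 0.71)]
lever_bar [([608.3, 24.1, 154.8], 0.76)]
fork_tip []
recess []
[ 76.36711397   0.55550902 158.61583397]
```

View pics/w10.png

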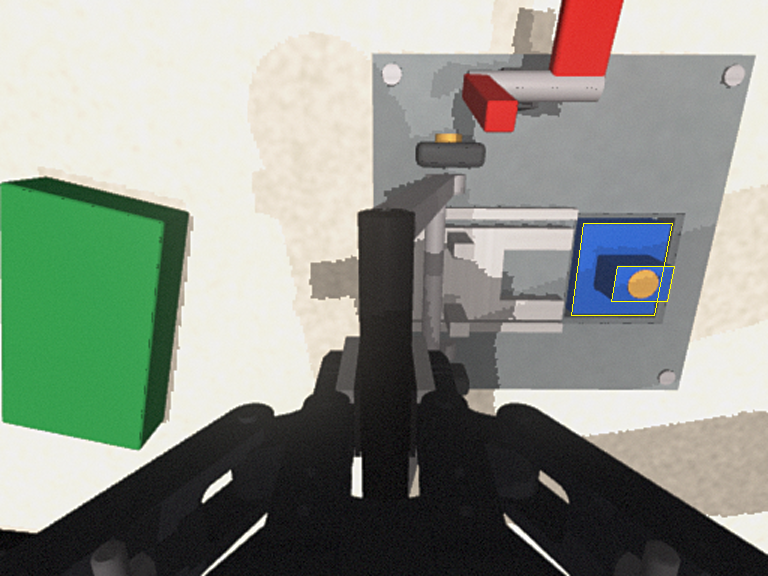

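>>> apply_moves([
  {"hand": 0,"xyz": [0.63,0,-0.15],"delta_rot": [0,0,0]},
  {"hand": 0,"xyz": [1.27,0,-0.26],"delta_rot": [0,0,0]},
  {"hand": 0,"xyz": [1.92,0,-0.34],"delta_rot": [0,0,0]},
  {"hand": 0,"xyz": [2.57,0,-0.39],"delta_rot": [0,0,0]},
  {"hand": 0,"xyz": [3.22,0,-0.4],"delta_rot": [0,0,0]},
  {"hand": 0,"xyz": [3.87,0,-0.39],"delta_rot": [0,0,0]},
  {"hand": 0,"xyz": [4.52,0,-0.34],"delta_rot": [0,0,0]},
  {"hand": 0,"xyz": [5.16,0,-0.26],"delta_rot": [0,0,0]},
  {"hand": 0,"xyz": [5.8,0,-0.15],"delta_rot": [0,0,0]},
  {"hand": 0,"xyz": [5.8,0,-0.15],"delta_rot": [0,0,0]},
])

```text
clock: 17.78
position: [558.3, 14.5, 163.7]
ee_rot: [-0.071, 0.997, 0.0, 0.008]
contact_force: [3.7, 0.9, 13.6]
gripper_width: 14.3
```

```bash
python3 look.py pics/w11.png
python3 - <<'E'
from vm import *
s,q,r=st();print(wv(q),s["contact_force"])
E
```

```text
[558.4  14.5 163.8] 17.8333 13.925884332559095 [ 0.32  0.35 -0.29  0.   -0.91 -0.18]
specimen [([473.4, 1.1, 9.6], 0.63)]
catch_hinge [([547.3, -82.5, 76.1], 0.68)]
catch_tip [([531.5, 9.5, 3.8], 0.59)]
lever_pivot [([578.1, 13.8, 29.7], 0.55)]
lever_bar [([559.0, 19.0, 156.6], 0.59)]
fork_tip []
recess []
[ 22.65143292   0.9040774  163.7427837 ] [ 3.60908747  0.56744229 14.33488899]
```

View pics/w11.png

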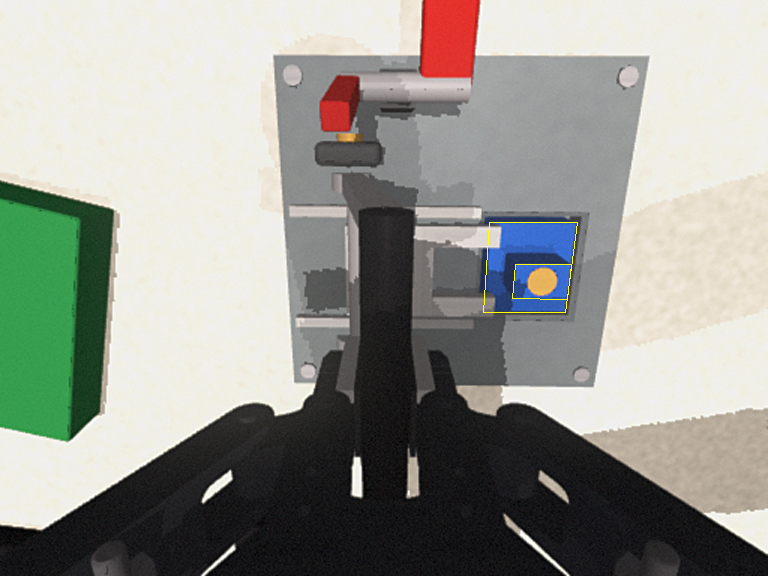

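>>> apply_moves([
  {"hand": 0,"xyz": [0.65,0,0],"delta_rot": [0,0,0]},
  {"hand": 0,"xyz": [1.26,0,0.15],"delta_rot": [0,0,0]},
  {"hand": 0,"xyz": [1.87,0,0.33],"delta_rot": [0,0,0]},
  {"hand": 0,"xyz": [2.48,0,0.57],"delta_rot": [0,0,0]},
  {"hand": 0,"xyz": [3.07,0,0.84],"delta_rot": [0,0,0]},
  {"hand": 0,"xyz": [3.65,0,1.14],"delta_rot": [0,0,0]},
  {"hand": 0,"xyz": [4.21,0,1.46],"delta_rot": [0,0,0]},
  {"hand": 0,"xyz": [4.76,0,1.82],"delta_rot": [0,0,0]},
  {"hand": 0,"xyz": [4.76,0,1.82],"delta_rot": [0,0,0]},
  {"hand": 0,"xyz": [4.76,0,1.82],"delta_rot": [0,0,0]},
])

```text
clock: 19.02
position: [510.9, 8.0, 143.3]
ee_rot: [-0.071, 0.997, 0.001, 0.007]
contact_force: [6.3, 0.5, 7.4]
gripper_width: 14.2
```

```bash
python3 look.py pics/w12.png
python3 - <<'E'
from vm import *
s,q,r=st();print(wv(q),s["contact_force"])
E
```

```text
[510.9   8.  143.3] 19.0667 14.041397168793896 [ 0.34  0.3  -0.43  0.   -0.83 -0.2 ]
specimen [([477.1, 1.7, 9.8], 0.75)]
catch_hinge [([548.7, -85.5, 76.8], 0.82)]
catch_tip [([620.4, 264.5, -2.9], 0.22)]
lever_pivot [([577.1, 15.2, 25.6], 0.85)]
lever_bar [([510.3, 13.1, 138.1], 0.63)]
fork_tip []
recess []
[-25.33271964   1.25282323 143.33893223] [6.20730025 0.53358288 7.04038442]
```

View pics/w12.png

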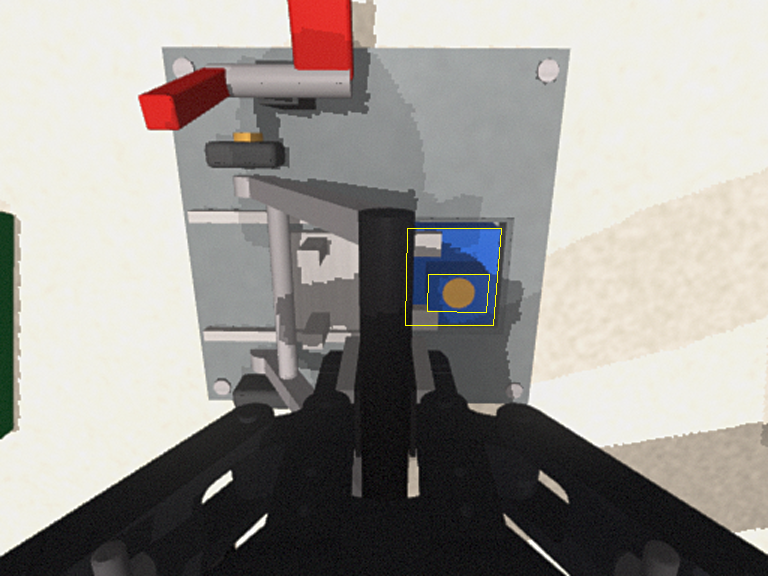

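>>> apply_moves([
  {"hand": 0,"xyz": [0.4,0,0.25],"delta_rot": [0,0,0]},
  {"hand": 0,"xyz": [0.8,0,0.5],"delta_rot": [0,0,0]},
  {"hand": 0,"xyz": [1.1,0,0.75],"delta_rot": [0,0,0]},
  {"hand": 0,"xyz": [1.3,0,0.85],"delta_rot": [0,0,0]},
  {"hand": 0,"xyz": [1.3,0,0.85],"delta_rot": [0,0,0]},
  {"hand": 0,"xyz": [1.3,0,0.85],"delta_rot": [0,0,0]},
  {"hand": 0,"xyz": [1.3,0,0.85],"delta_rot": [0,0,0]},
])

```text
clock: 20.0
position: [501.6, 6.8, 136.3]
ee_rot: [-0.072, 0.997, 0.001, 0.011]
contact_force: [11.0, -1.6, 7.3]
gripper_width: 13.8
```

```bash
python3 look.py pics/w13.png
python3 - <<'E'
from vm import *
s,q,r=st();print(wv(q),s["contact_force"])
for n in("scene","top"):
    p=get_image(n)
    for l in("catch_tip","lever_bar","specimen","fork_tip"): print(n,l,[(d["xyz"],round(d["confidence"],2)) for d in nets.pinpoint(p,l)[:2]])
E
```

```text
[501.6   6.8 136.3] 20.05 13.868104456821861 [ 0.34  0.29 -0.47  0.01 -0.79 -0.2 ]
specimen [([473.9, 2.5, 8.0], 0.77)]
catch_hinge [([549.6, -85.4, 78.2], 0.96), ([576.0, 15.7, 26.3], 0.6)]
catch_tip []
lever_pivot [([577.0, 12.0, 28.2], 0.69), ([474.9, -1.1, 10.2], 0.15)]
lever_bar [([502.0, 9.3, 129.6], 0.93)]
fork_tip [([473.1, -1.5, 7.5], 0.21)]
recess []
[-34.78054777   1.36860529 136.26595748] [10.54463914 -1.19919763  7.06752462]
scene catch_tip [([559.3, -137.8, 93.6], 0.64)]
scene lever_bar [([501.9, 4.9, 135.3], 0.75)]
scene specimen [([388.8, 341.0, 1.7], 0.67), ([479.2, -0.8, 8.9], 0.56)]
scene fork_tip [([484.8, 2.4, 34.2], 0.46)]
top catch_tip [([556.1, -140.1, 95.4], 0.69)]
top lever_bar []
top specimen [([389.8, 344.5, -1.7], 0.55)]
top fork_tip []
```

View pics/w13.png

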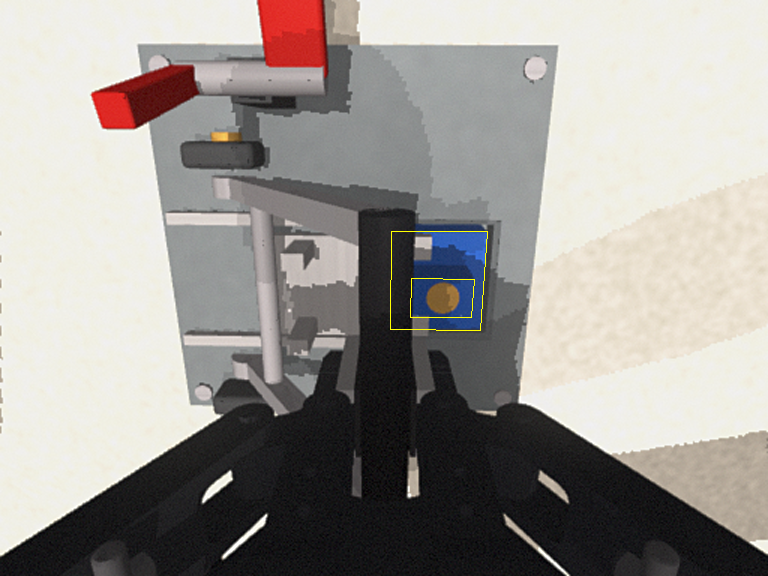

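>>> apply_moves([
  {"hand": 0,"xyz": [0.15,0,0.1],"delta_rot": [0,0,0]},
  {"hand": 0,"xyz": [0.15,0,0.1],"delta_rot": [0,0,0]},
  {"hand": 0,"xyz": [0.15,0,0.1],"delta_rot": [0,0,0]},
  {"hand": 0,"xyz": [0.15,0,0.1],"delta_rot": [0,0,0]},
  {"hand": 0,"xyz": [0.15,0,0.1],"delta_rot": [0,0,0]},
  {"hand": 0,"xyz": [0.15,0,0.1],"delta_rot": [0,0,0]},
])

```text
clock: 21.4
position: [501.5, 6.8, 136.2]
ee_rot: [-0.072, 0.997, 0.001, 0.013]
contact_force: [11.9, -2.1, 9.8]
gripper_width: 14.1
```

The lever did not move when pushed further, so it is at its stop and held firmly. I'm handing the job in.

Run:
```python
from bench import workorder,telemetry
print(workorder.job_done());s=telemetry.read_state();print(s["clock"],s["position"],s["contact_force"],s["gripper_width"])
```

```text
the job is handed in; nothing more can be done
None
the job is handed in; nothing more can be done
```

All the steps were carried out and the job was handed in at about 21 s. It reports no verdict, so what follows rests on my own checks.

- **Holder:** I pressed the blue holder into the recess until it met the floor at the expected height, with about 24 N, and let go. The picture outline of a seated holder then matched it. It still sat within the recess in the last picture. There the drawn outline was a few pixels off it, from a slight tilt of the wrist camera, but the networks placed it within about 4 mm of the recess centre.
- **Catch:** I pushed the red catch over to its stop with the closed fingers. The networks put its tip at about 94 mm height, roughly 1.3 rad, and it stayed there to the end.
- **Lever:** I gripped the bar and pulled it 111 mm forward, about 0.9 rad. It moved no further under extra push, at about 12 N. The fingers were still gripping at an opening of about 14 mm. The fork had closed over the shoulders without jamming.

Some readings did not agree well:
- The tool rode a few mm higher on the bar than at the start of the pull, with up to 14 N of upward force, but the grip held.
- The networks' lever-bar heights at the end differed by about 6 mm, so I relied on the arm's own position.
- The networks often missed the fork tip, and sometimes took the green holder for the blue one. I told them apart by colour.

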